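# Index a drill guide to its next hole and clamp it

### The arm

A 6-joint arm with a two-finger parallel gripper is mounted at the origin on a cart in front of the work surface, level with it; the furniture and walls round the work are solid. World frame = base frame: x ahead of the robot, y to its left, z up, the work surface at z = 0. Lengths are in mm, angles in degrees, forces in N, time in s.
With the tool pointing down it reaches from about 300 to 850 mm from the base axis. Payload 4.2 kg.
Tool frame: the origin (TCP) lies midway between the tips of the shut fingers; the grasp point (between the pads) lies 19 mm behind it; z points along the fingers, y is the line along which they close (so a half turn about z gives the same grasp; the last joint's range is limited). The gripper opens to 91 mm and grips with 3 to 60 N. Pads are 32 mm wide; open, the fingers measure 118 mm over their backs; the gripper's body (76 mm by 178 mm) begins 60 mm behind the grasp point.
Start: joints at [62.166, 18.312, 89.639, -0, 72.044, -1.146], TCP at [258.259, 513.756, 213.976] pointing down, gripper open.
Joint ranges: [-177.97, 177.97], [-48.28, 115.42], [12.27, 149.76], [-77.06, 257.06], [2.81, 150.46], [-146.56, 146.56]. Speed limits (degrees/s): [147.25, 147.25, 180, 180, 180, 180].

### API

Orientations are given as [roll, pitch, yaw] about the fixed x, y, z axes, in that order (R = Rz(yaw) Ry(pitch) Rx(roll)).
In Python, from workcell import env gives the robot as it stands.
- The arm moves only by the tool send_rows, never from a script. Its argument "steps" is a list that holds one entry, the list of rows, each a list of 5 numbers: the shift along the tool's x, y, z scaled (see below), then the turn about the tool's z scaled (see below), then the opening, from 0 (shut) to 1 (fully open). In form: [[[dx, dy, dz, yaw, fingers], ...]]. A call has 1 to 5 rows; each row shifts and turns the commanded pose from where the row before left it, along the tool's axes as they then stand; what a row does not reach is not made up. The controller multiplies each number of a shift by 0.04 m and each number of a turn by 0.12 rad. A row lasts 1/12 s, in which the tool goes at most 41.7 mm and 7.16 degrees, less where a joint would pass 70% of its speed; a pose out of reach is approached as far as the arm can. A call with a number of a shift or a turn outside -1 to 1 is refused whole. A call with a gripper value outside its range is refused whole. The fingers move at their own pace and stop on an object; "squeeze" is the grip in N (left out, the last holds). Time passes only in rows, so rows that do not move let the fingers close. It gives the time, the measured TCP pose, the force, the opening and the grip force at its end, in the units of the state.
- env.state(): the state, without advancing time (a new reading comes with each control period).
- env.grab_frame(name): name is "side" or "top" or "wrist"; returns a dict with "pixels" (400x640x3 uint8, red, green, blue), "depth" (400x640 float32, mm along the optical axis (not along the pixel's ray), 0 where there is no reading), "intrinsics" (3x3 intrinsics, pixels), "dist" ([k1, k2, p1, p2, k3] as OpenCV has them; the pictures are not rectified), "cam_to_world" (4x4, takes a point from camera to world coordinates). Camera axes: x right, y down, z forward; pixel columns grow to the right and rows downward; lengths in mm; the calibration is good to about 2 mm. A picture is of the moment at which its call begins.
- env.job_done(): hands the job in; it is judged then, once.
The state is a dict: "time_s": time; "qpos": joint angles; "qvel": joint speeds; "effort": joint torques, N m; "ee_pos": TCP position; "ee_rot": TCP orientation; "force": force on the tool from outside, world axes, zero at the start; "torque": the same for the moment, N m; "gripper_width": finger opening in mm; "gripper_force": force on a finger pad.
Only numpy, scipy, OpenCV 4.12 (cv2) and the standard library are available. Lean on these libraries where they do the work, as an engineer would, in place of code of your own. Each camera call takes 0.05 s, during which the arm holds its last target. There are 200 camera calls.

### The job

The first hole of the wooden block in the drilling jig is bored and the guide has been drawn back to the right end of its rail. Set the guide for the next hole: slide it left along the rail, past the first index hole, until its sprung index pin has dropped fully home in the second index hole, and only then fold the clamp lever down flat. Do not disturb the brush, the spring clamp and the small tin beside the jig.

Things in the scene. Friction and masses are not known exactly. Their poses are not given: they have to be found in the camera images.
- jig: drilling jig fixed on the bench: plywood board 186 x 384 x 15 mm; origin on the bench under its middle, z up, y along the rail (left), x from the wooden block toward the rail. The block (64 mm wide, top 45 mm above the bench) lies on the rail's -x side, pressed on it by two thumb screws in a low front bar. A steel stop bar crosses rail and block near the left end, its nut 63 mm above the bench
- rail_mid (a point): middle of the top of the slotted aluminium rail (40 mm wide, 330 mm long, top 45 mm above the bench). In its slot lies a steel index strip with two index holes 62 mm apart. Strip and block are set together anywhere within 18 mm either way along the rail, so the holes must be found by feel; the bored hole and the pencil cross on the block are abreast of the first and the second index hole
- guide (a joint): guide carriage along the rail in m: 0 = right end, grows along the jig's +y, 0.145 = left end. The pin drops into the first index hole somewhere between 0.032 and 0.068, into the second 0.062 further on (0.094 to 0.130). A hole is 2 mm longer than the pin. Sliding takes about 5 N; a dropped pin blocks it
- guide_housing (a point): on the axis of the carriage's round steel plunger housing, 10 mm above the grey carriage (52 mm wide, top 66 mm above the bench, from 71 mm right to 23 mm left of this axis). The housing, 29 mm wide (25 mm in its top 5.5 mm), ends 10 mm above this point; gripped there, the carriage can be slid while the knob is free. An arm with the drill bush reaches from the carriage over the block
- index_knob (a joint): lift of the index knob in m: 0 = pin fully home in a hole, about 0.007 = pin riding on top of the strip, 0.0125 = pulled up to its stop. A spring pushes it down with 6 N (home) to 12 N (up)
- knob_grip (a point): middle of the black index knob (21 mm diameter, 20 mm high, upright) straight above the housing; 97.5 mm above the bench when the pin is home. Pulled straight up it lifts the pin; let go, it springs down
- clamp_lever (a joint): angle of the clamp lever in rad: 0 = raised 60 degrees, 1.05 = folded down level (clamped). It stays where it is left; the last 0.2 rad bite
- lever_tip (a point): centre of the black ball (19 mm diameter) at the end of the clamp lever, which leans toward the jig's -y (right)
- lever_pivot (a point): pivot of the clamp lever on the carriage, 78 mm above the bench, 50 mm to the right (-y) of the housing's axis; the lever turns about the jig's x axis, ball 64 mm from the pivot, moving right and down as it folds
- brush: small brush 171 mm long lying on the bench near the jig, a bystander; origin under its middle
- spring_clamp: red spring clamp standing on the bench on its two handles near the jig, 26 x 38 mm, 84 mm high, a bystander; origin under its middle
- tin: small round tin 41 mm wide, 50 mm high, standing near the jig, a bystander; origin under its middle

How it is judged (in metres and radians):
On the way, in this order (a step that is already met when the one before it is completed fails the run):
1. the index pin has dropped fully home in the second index hole (value of joint guide above 0.085 m and value of joint index_knob below 0.002 m), for 0.2 s.
2. then the clamp lever is folded down flat (value of joint clamp_lever above 0.97 rad and value of joint index_knob below 0.002 m), for 0.2 s.
At the end, for the whole second after the job is handed in: The guide stands at the second index hole (joint guide over 0.085 m) with the index knob fully down (under 2 mm), at rest, and the clamp lever is folded flat (over 0.97 of 1.05 rad) (all of step 2 and value of joint guide above 0.085 m and velocity of joint guide below 0.005 m/s); the robot touches nothing.
It fails at once if the brush, the spring clamp or the small tin beside the jig is pushed more than 25 mm, or the clamp or tin tipped over (distance of any of brush, spring_clamp, tin from where it was at the start of the episode above 0.025 m or angle between any of spring_clamp, tin's own z axis and vertical above 0.4 rad).
It also fails if it takes over 48 s, if anything falls off the work surface, if the arm or the gripper's body presses on something with over 40 N, if the wrist force passes 120 N, or if a joint passes its speed limit or range.

## Working session

There is one attempt and no reset: what is moved stays moved. The work goes in short steps, Python scripts to look and compute and a tool call to move; the robot and the scene stay as the last step left them, time stands still between calls to the robot, and variables do not carry over. Pictures are saved under pics/ and viewed, at most 10 in all, crops included, and the job is handed in when it is done.

Besides the shell and the picture viewer there is one more tool, called after ">>>" as name(argument=value, ...), one argument or row to a line, values as JSON. send_rows: Moves the arm, as the interface text tells. Shifts and turns lie within -1 to 1; 1 stands for 0.04 m of shift or 0.12 rad of turn. Its arguments: {"type":"object","properties":{"steps":{"type":"array"},"squeeze":{"type":"number"}},"required":["steps"]}

```bash
mkdir -p pics; cat > h.py <<'E'
import numpy as np, cv2
from workcell import env
def grab(n,fn=None):
    f=env.grab_frame(n)
    if fn: cv2.imwrite('pics/'+fn,f['pixels'][:,:,::-1])
    np.savez('pics/'+n+'.npz',**{k:np.array(v) for k,v in f.items()})
    return f
def pt(f,u,v,r=1):
    d=f['depth'][v-r:v+r+1,u-r:u+r+1]; d=np.median(d[d>0])
    xy=cv2.undistortPoints(np.array([[[u,v]]],float),np.array(f['intrinsics']),np.array(f['dist']))[0,0]
    return (np.array(f['cam_to_world'])@[xy[0]*d,xy[1]*d,d,1])[:3].round(1)
def cloud(f):
    h,w=f['depth'].shape
    uv=np.stack(np.meshgrid(np.arange(w),np.arange(h)),-1).reshape(-1,1,2).astype(float)
    xy=cv2.undistortPoints(uv,np.array(f['intrinsics']),np.array(f['dist'])).reshape(h,w,2)
    d=f['depth'][...,None]
    p=np.concatenate([xy*d,d,np.ones_like(d)],-1)@np.array(f['cam_to_world']).T
    return p[...,:3]
E
python3 - <<'E'
from h import *
a=grab('top','top1.png')['pixels'];b=grab('side','side1.png')['pixels']
print(env.state())
for n in('top','side'):
    print(np.load('pics/'+n+'.npz')['cam_to_world'].round(2))
E
```

```text
{'time_s': 0.1, 'qpos': array([ 6.21651512e+01,  1.83467880e+01,  8.96994495e+01, -2.18645621e-04,
        7.20447917e+01, -1.14629898e+00]), 'qvel': array([ 0.08088508, -0.04522072, -0.21730478, -0.01539974,  0.09880526,
        0.02178034]), 'effort': array([ 2.08410456e-04, -4.13332415e+01, -2.32508755e+01,  7.31282216e-02,
        4.21146210e-02, -3.77526737e-05]), 'ee_pos': array([258.04532261, 513.33241815, 213.21606787]), 'ee_rot': array([-1.79908985e+02, -1.61322356e-03,  1.53311517e+02]), 'force': array([-0.07501028, -0.4475312 , -0.81476736]), 'torque': array([ 0.01014592, -0.02935822,  0.01148063]), 'gripper_force': 0.0, 'gripper_width': 91.34304837378446}
[[-1.0000e-02 -9.9000e-01  1.2000e-01  4.3402e+02]
 [-1.0000e+00  1.0000e-02  1.0000e-02  1.4555e+02]
 [-1.0000e-02 -1.2000e-01 -9.9000e-01  9.3332e+02]
 [ 0.0000e+00  0.0000e+00  0.0000e+00  1.0000e+00]]
[[ 9.5000e-01 -1.0000e-01  2.8000e-01  3.0114e+02]
 [-3.0000e-01 -3.5000e-01  8.9000e-01 -6.0525e+02]
 [ 1.0000e-02 -9.3000e-01 -3.6000e-01  4.2962e+02]
 [ 0.0000e+00  0.0000e+00  0.0000e+00  1.0000e+00]]
```

View pics/top1.png

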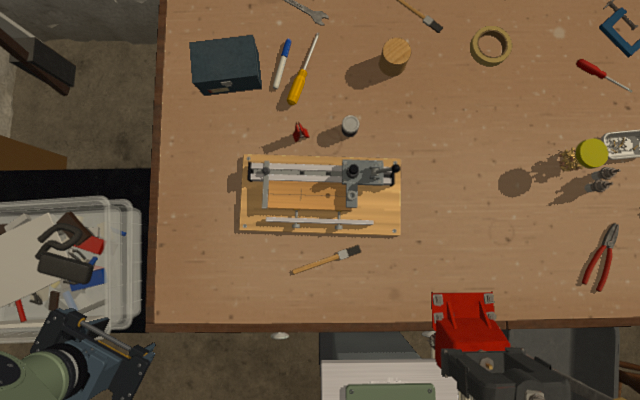

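View pics/side1.png

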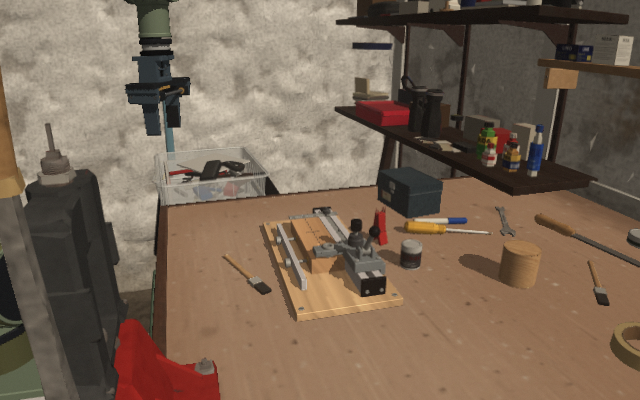

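Top view: the jig spans (240..402, 155..236), with the knob at about (352,170), the lever ball at (395,168), the clamp at (301,131), the tin at (350,125) and the brush at (325,260). Next is an enlarged crop, with measurements.

```bash
python3 - <<'E'
from h import *
f=dict(np.load('pics/top.npz'))
c=f['pixels'][110:280,225:415,::-1]
cv2.imwrite('pics/c1.png',cv2.resize(c,None,fx=4,fy=3.5,interpolation=cv2.INTER_CUBIC) if 0 else cv2.resize(c,None,fx=3.5,fy=3.5,interpolation=cv2.INTER_CUBIC))
P=cloud(f)
# board mask by height
X=P.reshape(-1,3)
m=(X[:,2]>10)&(X[:,2]<20)&(X[:,0]>200)&(X[:,0]<600)&(abs(X[:,1]-140)<260)
print(cv2.minAreaRect(X[m][:,:2].astype(np.float32)),m.sum())
m=(X[:,2]>41)&(X[:,2]<49)&(X[:,0]>200)&(X[:,0]<600)&(abs(X[:,1]-140)<260)
print(cv2.minAreaRect(X[m][:,:2].astype(np.float32)),m.sum())
m=(X[:,2]>92)&(X[:,2]<130)&(X[:,0]>300)&(X[:,0]<500)&(abs(X[:,1]-140)<200)
print(X[m].round(0))
for n,u,v in[('knob',352,170),('clamp',301,131),('tin',350,125),('brush',325,260)]:print(n,pt(f,u,v))
E
```

```text
((399.8509521484375, 115.20703125), (470.309814453125, 397.6501770019531), 89.91427612304688) 5203
((481.56756591796875, 43.794158935546875), (585.2188720703125, 247.9613037109375), 52.258750915527344) 3172
[]
knob [583.9  84.6 114.8]
clamp [687.9 197.2  60. ]
tin [703.7  82.   49.4]
brush [387.9 145.3   7.4]
```

View pics/c1.png

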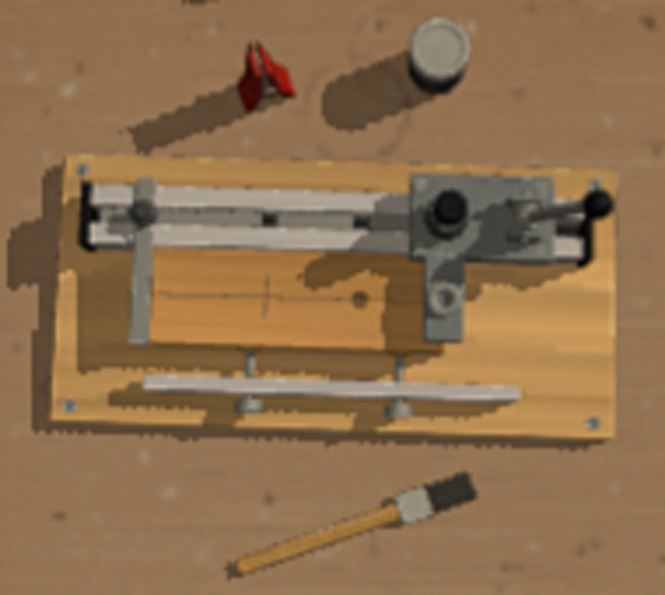

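The crop shows the knob at (448,209), the bush at (443,298), the bored hole at (360,299), the pencil cross at (267,296), the ball at (600,205), and board corners at (65,155), (617,172), (612,438) and (52,420). The lever is raised.

```bash
cat >> h.py <<'E'
def onz(f,u,v,z):
    xy=cv2.undistortPoints(np.array([[[u,v]]],float),np.array(f['intrinsics']),np.array(f['dist']))[0,0]
    T=np.array(f['cam_to_world']); d=T[:3,:3]@[xy[0],xy[1],1]
    return (T[:3,3]+d*(z-T[2,3])/d[2]).round(1)
E
python3 - <<'E'
from h import *
f=dict(np.load('pics/top.npz'))
c=lambda u,v,z:onz(f,225+(u+.5)/3.5-.5,110+(v+.5)/3.5-.5,z)
B=[c(*p,15) for p in[(65,157),(617,173),(612,438),(52,420)]]
print(B,np.linalg.norm(B[0]-B[1]),np.linalg.norm(B[1]-B[2]))
m=np.mean(B,0);print('jig',m)
for a,b in((B[0],B[1]),(B[3],B[2])):
    d=a-b;print('yaw',np.degrees(np.arctan2(-d[0],d[1])))
for n,u,v,z in[('knob',448,207,114.5),('hole',360,299,45),('cross',267,296,45),('bush',443,298,66),('ball',600,205,133),('railL',90,215,45),('railR',590,230,45),('nut',144,211,63)]:print(n,c(u,v,z))
for u,v in[(443,298),(600,205),(448,207),(430,235)]:print(pt(f,round(225+u/3.5),round(110+v/3.5),0))
P=cloud(f)[150:190,325:405].reshape(-1,3)
q=P[P[:,2]>103];print(len(q),q.mean(0),q.min(0),q.max(0))
q=q[q[:,1]>60];print('knob',len(q),q.mean(0),q.min(0),q.max(0))
E
```

```text
[array([644.5, 341.3,  15. ]), array([627.5, -41.9,  15. ]), array([445.1, -31.9,  15. ]), array([461.9, 348.2,  15. ])] 383.5769023285943 182.67391713104527
jig [544.75  153.925  15.   ]
yaw -2.5401618233168133
yaw -2.5307630176354015
knob [586.6  83.2 114.5]
hole [538.5 137.5  45. ]
cross [541.4 199.1  45. ]
bush [536.  84.  66.]
ball [583.1  -6.9 133. ]
railL [597.7 317.6  45. ]
railR [582.7 -16.3  45. ]
nut [596.5 278.5  63. ]
[535.4  82.3  67. ]
[580.4  -5.6 138.6]
[586.1  82.4 114.9]
[576.9  90.4  65.8]
190 [579.18826539  39.15249757 156.14856739] [434.0163578  -15.06365684 103.13290851] [597.72143993 145.55326415 933.31689363]
knob 85 [573.29554413  86.85659321 190.74795239] [434.0163578   70.85376495 104.04594273] [597.72143993 145.55326415 933.31689363]
```

>>> send_rows(
  steps=[
    [[0, 0, 0, 0.96, 1], [0, 0, 0, 0.96, 1], [0, 0, 0, 0.96, 1], [0, 0, 0, 0.96, 1], [0, 0, 0, 0.96, 1]],
  ],
)

```text
time_s: 0.52
ee_pos: [258.1, 513.5, 213.4]
ee_rot: [-179.9, 0.0, 120.0]
force: [0.3, -0.1, 0.1]
gripper_width: 91.2
gripper_force: 0.0
```

>>> send_rows(
  steps=[
    [[0, 0, 0, 0.96, 1], [0, 0, 0, 0.96, 1], [0, 0, 0, 0.96, 1], [0, 0, 0, 0.96, 1], [0, 0, 0, 0.94, 1]],
  ],
)

```text
time_s: 0.93
ee_pos: [258.1, 513.5, 213.4]
ee_rot: [-180.0, 0.1, 87.1]
force: [0.2, 0.5, 0.2]
gripper_width: 91.1
gripper_force: 0.0
```

>>> send_rows(
  steps=[
    [[-0.74, 0.62, 0, 0, 0.6], [-0.74, 0.62, 0, 0, 0.6], [-0.74, 0.62, 0, 0, 0.6], [-0.74, 0.62, 0, 0, 0.6], [-0.74, 0.62, 0, 0, 0.6]],
  ],
)

```text
time_s: 1.35
ee_pos: [376.0, 358.7, 213.6]
ee_rot: [-180.0, 0.0, 87.5]
force: [1.1, -0.1, -0.6]
gripper_width: 60.6
gripper_force: 0.0
```

>>> send_rows(
  steps=[
    [[-0.74, 0.62, 0, 0, 0.6], [-0.74, 0.62, 0, 0, 0.6], [-0.74, 0.62, 0, 0, 0.6], [-0.74, 0.62, 0, 0, 0.6], [-0.74, 0.62, 0, 0, 0.6]],
  ],
)

```text
time_s: 1.77
ee_pos: [493.4, 205.2, 213.7]
ee_rot: [-180.0, 0.0, 87.4]
force: [0.9, -0.4, 0.1]
gripper_width: 54.7
gripper_force: 0.0
```

>>> send_rows(
  steps=[
    [[-0.74, 0.62, 0, 0, 0.6], [-0.74, 0.62, 0, 0, 0.6], [-0.74, 0.62, 0, 0, 0.6], [0, 0, 0, 0, 0.6], [0, 0, 0, 0, 0.6]],
  ],
)

```text
time_s: 2.18
ee_pos: [563.7, 113.4, 213.1]
ee_rot: [-179.9, 0.0, 87.2]
force: [0.2, 0.1, 0.5]
gripper_width: 54.2
gripper_force: 0.0
```

```bash
python3 - <<'E'
from h import *
s=env.state();print(s['ee_pos'],s['ee_rot'],s['qpos'])
f=grab('wrist','w1.png')
g=grab('top')
E
```

```text
[563.70249178 113.35604554 213.12702945] [-1.79914975e+02  2.96898261e-04  8.72397926e+01] [1.02130847e+01 1.83856944e+01 8.96549950e+01 1.97612504e-02
 7.20422331e+01 1.29671860e+01]
```

View pics/w1.png

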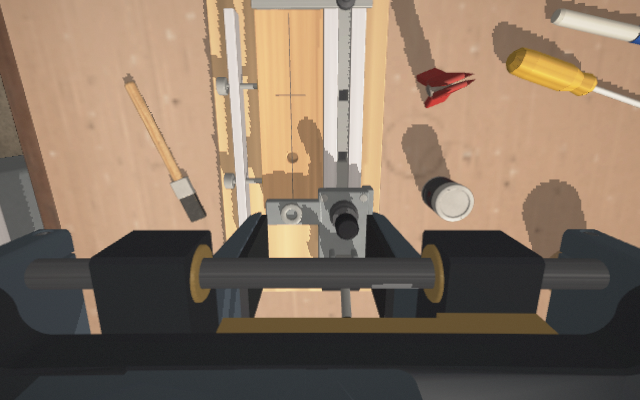

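The wrist view shows the knob top at about (348,227), the bush at (291,214), the bored hole at (292,157), the cross at (290,95) and the index holes at (343,157) and (344,95).

```bash
python3 - <<'E'
from h import *
f=dict(np.load('pics/wrist.npz'))
for n,u,v,z in[('knob',348,227,114.5),('bush',291,214,66),('hole',292,157,45),('cross',290,95,45),('h1',343,157,43),('h2',344,95,43)]:print(n,onz(f,u,v,z),pt(f,u,v))
P=cloud(f); q=P[150:260,300:400].reshape(-1,3)
q=q[(q[:,2]>110)&(q[:,2]<120)];print(len(q),q.mean(0),q.min(0),q.max(0))
E
```

```text
knob [589.9  84.1 114.5] [589.9  84.1 114.5]
bush [535.8  83.1  66. ] [535.8  83.   65.7]
hole [539.  138.8  45. ] [537.  135.7  21.1]
cross [541.2 200.7  45. ] [541.2 200.7  45.3]
h1 [592.5 136.   43. ] [593.9 133.3  23.9]
h2 [595.1 198.2  43. ] [596.8 199.   22.8]
411 [588.96465708  82.51140746 114.04393732] [579.27931185  71.02247257 110.07484012] [598.946463    92.09109293 116.94330138]
```

>>> send_rows(
  steps=[
    [[-0.73, 0.66, 0, 0, 0.6], [0, 0, 0.8, 0, 0.6], [0, 0, 0.8, 0, 0.6], [0, 0, 0.8, 0, 0.6], [0, 0, 0.65, 0, 0.6]],
  ],
)

```text
time_s: 2.7
ee_pos: [586.5, 86.1, 90.0]
ee_rot: [-179.9, -0.0, 87.6]
force: [0.3, 0.2, -0.5]
gripper_width: 54.7
gripper_force: 0.0
```

>>> send_rows(
  steps=[
    [[0, 0, 0, 0, 0.1], [0, 0, 0, 0, 0.1], [0, 0, 0, 0, 0.1], [0, 0, 0, 0, 0.1], [0, 0, 0, 0, 0.1]],
  ],
  squeeze=30,
)

```text
time_s: 3.12
ee_pos: [589.4, 85.1, 94.1]
ee_rot: [179.8, -0.0, 87.5]
force: [-0.1, 0.3, 0.1]
gripper_width: 24.5
gripper_force: 0.0
```

>>> send_rows(
  steps=[
    [[0, 0, 0, 0, 0.1], [0, 0, 0, 0, 0.1], [0, 0, 0, 0, 0.1]],
  ],
)

```text
time_s: 3.37
ee_pos: [589.3, 85.0, 93.8]
ee_rot: [179.8, -0.1, 87.4]
force: [-0.9, 1.8, 5.8]
gripper_width: 20.0
gripper_force: 30.0
```

>>> send_rows(
  steps=[
    [[0, 0, -0.04, 0, 0.1], [0, 0, -0.05, 0, 0.1], [0, 0, 0, 0, 0.1], [0, 0, 0, 0, 0.1]],
  ],
)

```text
time_s: 3.7
ee_pos: [589.2, 85.0, 94.3]
ee_rot: [179.9, -0.1, 87.4]
force: [6.3, 0.9, -9.3]
gripper_width: 19.8
gripper_force: 30.0
```

>>> send_rows(
  steps=[
    [[0, 0, -0.04, 0, 0.1], [0, 0, -0.03, 0, 0.1], [0, 0, 0, 0, 0.1], [0, 0, 0, 0, 0.1]],
  ],
)

```text
time_s: 4.03
ee_pos: [589.2, 85.0, 96.7]
ee_rot: [179.9, -0.0, 87.4]
force: [5.6, 1.9, -11.2]
gripper_width: 20.2
gripper_force: 30.0
```

>>> send_rows(
  steps=[
    [[0.1, 0, 0, 0, 0.1], [0.2, 0, 0, 0, 0.1], [0.25, 0, 0, 0, 0.1], [0.25, 0, 0, 0, 0.1], [0.25, 0, 0, 0, 0.1]],
  ],
)

```text
time_s: 4.45
ee_pos: [591.0, 125.3, 96.5]
ee_rot: [180.0, 0.2, 87.5]
force: [6.5, -2.6, -12.1]
gripper_width: 19.6
gripper_force: 30.0
```

>>> send_rows(
  steps=[
    [[0.25, 0, 0, 0, 0.1], [0.25, 0, 0, 0, 0.1], [0.25, 0, 0, 0, 0.1], [0.2, 0, 0, 0, 0.1], [0.1, 0, 0, 0, 0.1]],
  ],
)

```text
time_s: 4.87
ee_pos: [592.8, 168.0, 96.3]
ee_rot: [180.0, 0.1, 87.5]
force: [5.4, -2.8, -11.9]
gripper_width: 19.5
gripper_force: 30.0
```

>>> send_rows(
  steps=[
    [[0, 0, 0.08, 0, 0.1], [0, 0, 0, 0, 0.6], [0, 0, 0, 0, 0.6], [0, 0, 0, 0, 0.6], [0, 0, 0, 0, 0.6]],
  ],
)

```text
time_s: 5.28
ee_pos: [591.6, 168.3, 95.6]
ee_rot: [-180.0, -0.0, 87.4]
force: [-0.1, 0.1, -0.2]
gripper_width: 43.6
gripper_force: 0.0
```

>>> send_rows(
  steps=[
    [[0, 0, 0, 0, 0.6], [0, 0, 0.25, 0, 0.6], [0, 0, 0.25, 0, 0.6], [0, 0, 0, 0, 0.6], [0, 0, 0, 0, 0.6]],
  ],
)

```text
time_s: 5.7
ee_pos: [591.1, 168.3, 73.8]
ee_rot: [-179.8, 0.0, 87.4]
force: [-0.1, 0.2, -0.1]
gripper_width: 54.9
gripper_force: 0.0
```

>>> send_rows(
  steps=[
    [[0, 0.03, 0.07, 0, 0.2], [0, 0, 0, 0, 0.2], [0, 0, 0, 0, 0.2], [0, 0, 0, 0, 0.2], [0, 0, 0, 0, 0.2]],
  ],
  squeeze=35,
)

```text
time_s: 6.12
ee_pos: [593.0, 168.6, 72.6]
ee_rot: [-180.0, -0.0, 87.4]
force: [-0.6, 0.1, 0.1]
gripper_width: 26.6
gripper_force: 35.0
```

>>> send_rows(
  steps=[
    [[0, 0, 0, 0, 0.2], [0, 0, 0, 0, 0.2], [0, 0, 0, 0, 0.2]],
  ],
)

```text
time_s: 6.37
ee_pos: [593.0, 168.5, 72.5]
ee_rot: [-180.0, -0.0, 87.4]
force: [-0.8, 0.3, 1.7]
gripper_width: 26.5
gripper_force: 35.0
```

```bash
python3 - <<'E'
from h import *
s=env.state();print(s['ee_pos'],s['force'])
f=grab('side');g=f['pixels'][170:310,250:430,::-1]
cv2.imwrite('pics/s2.png',cv2.resize(g,None,fx=4,fy=4,interpolation=cv2.INTER_CUBIC))
E
```

```text
[592.98702308 168.54431248  72.54624468] [-0.82312819  0.31761395  1.69317615]
```

View pics/s2.png

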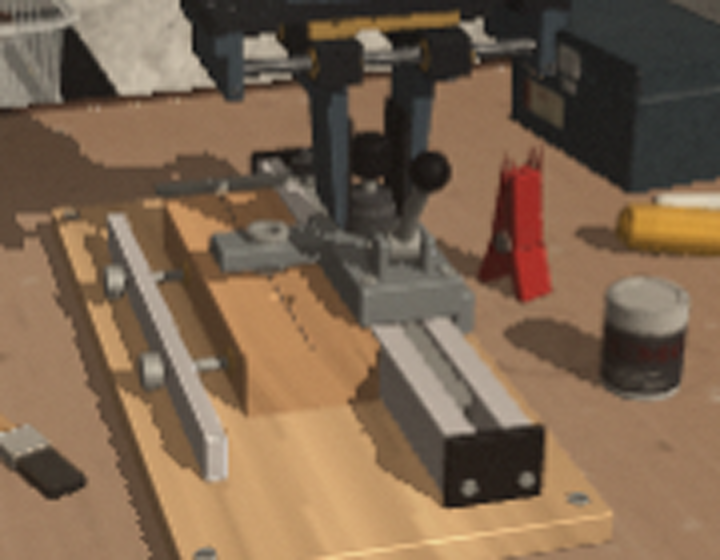

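The fingers grip the housing at crop (370,205), the knob is free, and the carriage has moved past the bored hole. Now I slide slowly.

>>> send_rows(
  steps=[
    [[0.08, 0, 0, 0, 0.2], [0.08, 0, 0, 0, 0.2], [0.08, 0, 0, 0, 0.2], [0.06, 0, 0, 0, 0.2], [0.05, 0, 0, 0, 0.2]],
  ],
)

```text
time_s: 6.83
ee_pos: [593.5, 179.7, 72.5]
ee_rot: [-180.0, 0.3, 87.5]
force: [-1.6, -9.0, 3.6]
gripper_width: 26.8
gripper_force: 35.0
```

>>> send_rows(
  steps=[
    [[0.05, 0, 0, 0, 0.2], [0.05, 0, 0, 0, 0.2], [0.05, 0, 0, 0, 0.2], [0.05, 0, 0, 0, 0.2], [0.05, 0, 0, 0, 0.2]],
  ],
)

```text
time_s: 7.25
ee_pos: [593.9, 189.5, 72.5]
ee_rot: [-179.9, 0.3, 87.5]
force: [-1.0, -8.2, 3.9]
gripper_width: 26.9
gripper_force: 35.0
```

>>> send_rows(
  steps=[
    [[0.05, 0, 0, 0, 0.2], [0.05, 0, 0, 0, 0.2], [0.04, 0, 0, 0, 0.2], [0.04, 0, 0, 0, 0.2]],
  ],
)

```text
time_s: 7.58
ee_pos: [594.2, 196.9, 72.5]
ee_rot: [-179.9, 0.3, 87.5]
force: [-1.2, -7.9, 3.5]
gripper_width: 26.6
gripper_force: 35.0
```

>>> send_rows(
  steps=[
    [[0.04, 0, 0, 0, 0.2], [0.04, 0, 0, 0, 0.2], [0.04, 0, 0, 0, 0.2]],
  ],
)

```text
time_s: 7.83
ee_pos: [594.5, 202.7, 72.5]
ee_rot: [-180.0, 0.2, 87.5]
force: [-2.7, -2.1, 1.7]
gripper_width: 26.4
gripper_force: 35.0
```

>>> send_rows(
  steps=[
    [[0.04, 0, 0, 0, 0.2], [0.04, 0, 0, 0, 0.2]],
  ],
)

```text
time_s: 8.0
ee_pos: [594.5, 203.9, 72.4]
ee_rot: [-179.9, 0.4, 87.6]
force: [-0.5, -14.8, 5.5]
gripper_width: 26.5
gripper_force: 35.0
```

The slide is blocked (force jump), so the pin should be home. I relax, release and rise to check the knob height.

>>> send_rows(
  steps=[
    [[-0.06, 0, 0, 0, 0.2], [0, 0, 0, 0, 0.2], [0, 0, 0, 0, 0.6], [0, 0, 0, 0, 0.6], [0, 0, 0, 0, 0.6]],
  ],
)

```text
time_s: 8.42
ee_pos: [595.3, 205.8, 72.3]
ee_rot: [179.9, -0.1, 87.4]
force: [-0.1, -0.5, 0.0]
gripper_width: 43.8
gripper_force: 0.0
```

>>> send_rows(
  steps=[
    [[0, 0, 0, 0, 0.6], [0, 0, -0.9, 0, 0.6], [0, 0, -0.9, 0, 0.4], [0, 0, -0.9, 0, 0], [-0.9, 0, 0, 0, 0]],
  ],
)

```text
time_s: 8.83
ee_pos: [598.1, 175.4, 188.3]
ee_rot: [179.1, -0.5, 87.7]
force: [0.6, -0.4, 0.3]
gripper_width: 37.4
gripper_force: 0.0
```

>>> send_rows(
  steps=[
    [[-0.9, 0, 0, 0, 0], [-0.9, 0, 0, 0, 0], [0, 0, 0, 0, 0], [0, 0, 0, 0, 0]],
  ],
)

```text
time_s: 9.17
ee_pos: [590.2, 96.2, 180.6]
ee_rot: [180.0, -0.0, 87.3]
force: [-0.2, 1.4, 0.4]
gripper_width: 10.9
gripper_force: 0.0
```

```bash
python3 - <<'E'
from h import *
s=env.state();print(s['ee_pos'],s['force'],s['gripper_width'])
f=grab('wrist','w2.png')
E
```

```text
[590.15229132  96.17103593 180.56050476] [-0.1668736   1.36169928  0.39853136] 10.914156252503842
```

View pics/w2.png

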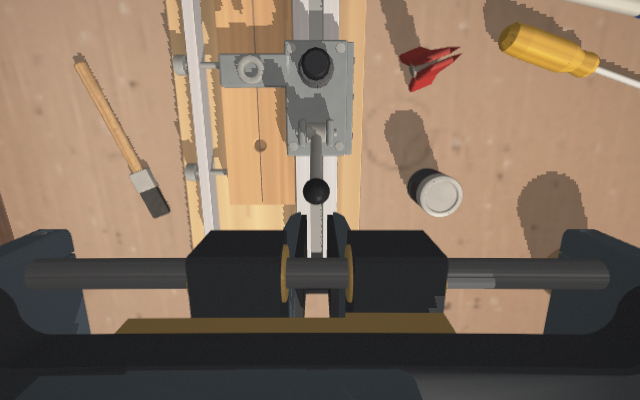

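The wrist view shows the knob at (316,64), the lever ball at (316,190) and the bush at (250,68) over the pencil cross.

```bash
python3 - <<'E'
from h import *
f=dict(np.load('pics/wrist.npz'))
for n,u,v in[('knob',316,62),('ball',316,190),('bush',250,58),('carr',300,110)]:print(n,pt(f,u,v,2))
P=cloud(f)
q=P[40:90,295:340].reshape(-1,3);q=q[(q[:,2]>103)&(q[:,2]<120)];print(len(q),q.mean(0),np.median(q[:,2]))
q=P[175:210,300:332].reshape(-1,3);q=q[(q[:,2]>115)];print('ball',len(q),q.mean(0),q.max(0))
A=np.c_[2*q,np.ones(len(q))];s=np.linalg.lstsq(A,(q**2).sum(1),rcond=None)[0];print('centre',s[:3],np.sqrt(s[3]+s[:3]@s[:3]))
E
```

```text
knob [594.7 199.9 107.7]
ball [590.7 115.5 139. ]
bush [542.2 210.4  70.4]
carr [579.6 168.4  65.5]
708 [594.24518541 199.59569042 106.98361051] 107.10891921086277
ball 617 [590.57431673 115.12152721 138.03465166] [599.72486904 166.6208475  351.40216996]
centre [593.89443492 172.00557323 233.58982189] 113.97480187371502
```

The knob top is at 107.5 mm, so the pin is home. It stood at 114.5 mm when riding. Now the lever, pushed from above along its arc.

>>> send_rows(
  steps=[
    [[0.25, 0, 0, 0, 0], [0, 0, 0.5, 0, 0], [0, 0, 0.3, 0, 0], [0, 0, 0, 0, 0], [0, 0, 0, 0, 0]],
  ],
)

```text
time_s: 9.63
ee_pos: [590.2, 109.1, 147.7]
ee_rot: [-179.9, -0.0, 87.6]
force: [-0.5, 0.6, 1.0]
gripper_width: 0.5
gripper_force: 0.0
```

>>> send_rows(
  steps=[
    [[0, 0, 0.1, 0, 0], [0, 0, 0.1, 0, 0], [-0.03, 0, 0.1, 0, 0], [-0.04, 0, 0.1, 0, 0], [-0.04, 0, 0.1, 0, 0]],
  ],
)

```text
time_s: 10.05
ee_pos: [591.2, 99.1, 131.4]
ee_rot: [179.8, 0.4, 87.6]
force: [-4.0, -14.0, 17.9]
gripper_width: 0.2
gripper_force: 8.6
```

The tip is bearing on the right flank of the ball. I back up and shift left.

>>> send_rows(
  steps=[
    [[0, 0, -0.5, 0, 0], [0, 0, -0.2, 0, 0], [0.5, 0, 0, 0, 0], [0, 0, 0, 0, 0], [0, 0, 0, 0, 0]],
  ],
)

```text
time_s: 10.47
ee_pos: [591.3, 123.5, 156.5]
ee_rot: [180.0, -0.0, 87.5]
force: [-0.6, -0.5, -0.3]
gripper_width: 0.3
gripper_force: 0.0
```

```bash
python3 - <<'E'
from h import *
s=env.state();print(s['ee_pos'],s['force'])
f=grab('side');g=f['pixels'][150:270,280:430,::-1]
cv2.imwrite('pics/s3.png',cv2.resize(g,None,fx=5,fy=5,interpolation=cv2.INTER_CUBIC))
E
```

```text
[591.26886817 123.51709731 156.46839885] [-0.5914322  -0.48794385 -0.33609802]
```

View pics/s3.png

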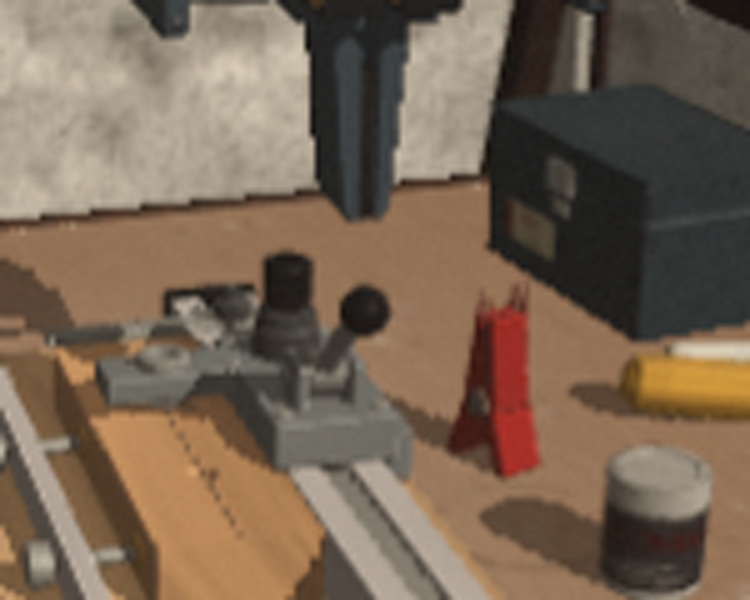

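The ball is at crop (362,308) and is still raised. The knob is at (288,280), low on its housing.

```bash
python3 - <<'E'
from h import *
f=dict(np.load('pics/side.npz'))
P=cloud(f)
for u,v in((352,211),(337,206),(352,184)):print(pt(f,u,v))
q=P[205:219,346:359].reshape(-1,3)
from scipy.optimize import least_squares
q=q[(q[:,2]>110)&(q[:,1]<135)]
r=least_squares(lambda c:np.linalg.norm(q-c,axis=1)-9.5,[591,113,129],loss='soft_l1');print(len(q),r.x,r.cost)
E
```

```text
[585.7  96.7 126.3]
[590.1 190.2 100.8]
[588.  106.8 175.1]
83 [589.55059373 103.38802138 120.90659224] 32.89766914084117
```

>>> send_rows(
  steps=[
    [[-0.25, 0, 0, 0, 0], [0, 0, 0.5, 0, 0], [0, 0, 0, 0, 0], [-0.12, 0, 0.12, 0, 0], [-0.12, 0, 0.12, 0, 0]],
  ],
)

```text
time_s: 10.93
ee_pos: [590.5, 102.7, 126.9]
ee_rot: [180.0, -0.0, 87.4]
force: [-0.2, 0.7, 0.6]
gripper_width: 0.4
gripper_force: 0.4
```

>>> send_rows(
  steps=[
    [[-0.1, 0, 0.13, 0, 0], [-0.09, 0, 0.14, 0, 0], [-0.07, 0, 0.15, 0, 0]],
  ],
)

```text
time_s: 11.18
ee_pos: [590.2, 91.9, 110.0]
ee_rot: [179.9, 0.0, 87.4]
force: [-0.2, -1.3, 1.4]
gripper_width: 0.3
gripper_force: 0.9
```

>>> send_rows(
  steps=[
    [[-0.05, 0, 0.15, 0, 0], [-0.04, 0, 0.15, 0, 0], [-0.02, 0, 0.15, 0, 0], [0, 0, 0.1, 0, 0], [0, 0, 0.05, 0, 0]],
  ],
)

```text
time_s: 11.6
ee_pos: [590.6, 86.6, 88.7]
ee_rot: [179.8, 0.2, 87.5]
force: [-6.1, -8.7, 28.5]
gripper_width: 0.7
gripper_force: 14.0
```

>>> send_rows(
  steps=[
    [[0, 0, 0.06, 0, 0], [0, 0, 0.03, 0, 0], [0, 0, 0, 0, 0], [0, 0, 0, 0, 0]],
  ],
)

```text
time_s: 11.93
ee_pos: [590.8, 86.6, 88.2]
ee_rot: [179.7, 0.2, 87.5]
force: [-7.8, -7.4, 34.1]
gripper_width: 0.6
gripper_force: 16.5
```

>>> send_rows(
  steps=[
    [[0, 0, -0.5, 0, 0], [0, 0, -0.9, 0, 0], [0, 0, -0.9, 0, 0], [-0.9, 0, 0, 0, 0], [-0.9, 0, 0, 0, 0]],
  ],
)

```text
time_s: 12.35
ee_pos: [588.1, 17.7, 176.6]
ee_rot: [179.7, -0.1, 87.7]
force: [0.6, -0.4, -0.1]
gripper_width: 0.6
gripper_force: 0.0
```

```bash
python3 - <<'E'
from h import *
for n in ('side',):
    f=grab(n);g=f['pixels'][150:270,280:430,::-1]
    cv2.imwrite('pics/s4.png',cv2.resize(g,None,fx=5,fy=5,interpolation=cv2.INTER_CUBIC))
f=grab('wrist','w3.png')
P=cloud(f).reshape(-1,3)
for y0 in range(75,150,5):
    q=P[(abs(P[:,0]-590.5)<6)&(abs(P[:,1]-y0)<2.5)&(P[:,2]>60)&(P[:,2]<130)]
    if len(q):print(y0,len(q),np.percentile(q[:,2],[50,95]).round(1))
q=P[(abs(P[:,0]-594.5)<6)&(abs(P[:,1]-199.5)<6)&(P[:,2]>90)&(P[:,2]<130)];print('knob',len(q),np.median(q,0) if len(q) else 0)
print(env.state()['ee_pos'],env.state()['force'])
E
```

```text
75 42 [85.9 88. ]
80 105 [89.1 91. ]
85 105 [90.1 91.7]
90 100 [87.6 89.9]
95 85 [85.1 86.3]
100 83 [84.8 86.6]
105 84 [85.2 86.5]
110 84 [85.1 86.3]
115 87 [84.8 86.5]
120 83 [84.8 86.3]
125 99 [84.1 85.6]
130 109 [82.8 84.9]
135 108 [82.6 84.5]
140 144 [82.7 85.3]
145 137 [85.8 87. ]
knob 0 0
[586.23251851  13.07924796 174.35729808] [-0.5444163   0.39382087 -0.62768974]
```

View pics/s4.png

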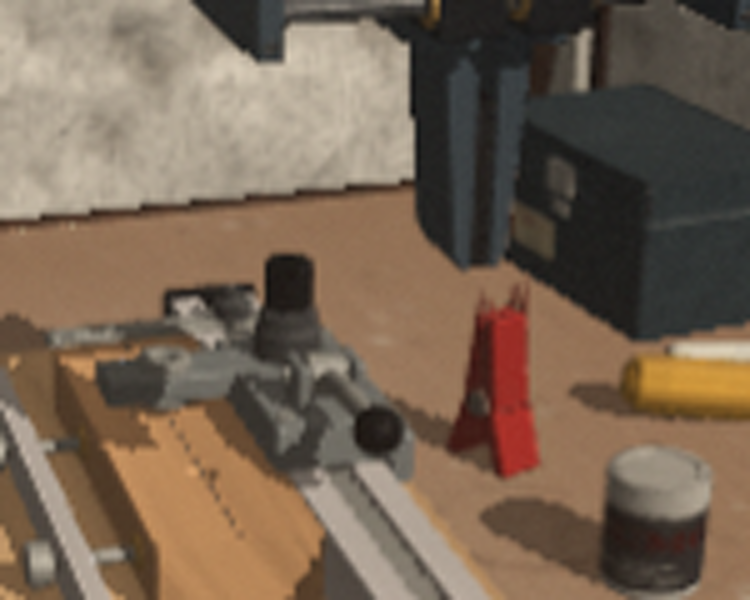

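The lever lies level at crop (340,375), with the ball at (380,432). The knob at (290,282) is unchanged. I'll check the knob height with the top camera and, if it is home, hand in.

```bash
python3 - <<'E'
from h import *
f=grab('top');P=cloud(f).reshape(-1,3)
def m(x,y,r,lo):
    q=P[(np.hypot(P[:,0]-x,P[:,1]-y)<r)&(P[:,2]>lo)&(P[:,2]<130)];return len(q),np.median(q[:,2]) if len(q) else None
k=m(594.5,200,7,90);b=m(590,86,3,60);print(k,b,env.state()['force'])
if k[1] and k[1]<109.5 and b[1] and b[1]<91: print(env.job_done())
E
```

```text
(29, np.float64(106.79205597573059)) (4, np.float64(90.79926477449845)) [ 0.26308056 -0.09020634 -0.04531538]
the job is handed in; nothing more can be done
None
```

I handed the job in with the guide at the second index hole, the index pin fully home, the clamp lever measured level and the gripper clear of everything; the brush, spring clamp and tin were not touched, and no verdict came back.

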